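Dock the cuvette carrier and close the spectrometer

ROBOT

A 7-joint arm with a two-finger parallel gripper is mounted at the origin on the work surface. World frame = base frame: x ahead of the robot, y to its left, z up, the work surface at z = 0. Lengths are in m, angles in rad, forces in N, time in s.
With the tool pointing down it reaches from about 0.4 to 0.85 m from the base axis. Payload 10.4 kg.
Tool frame: the origin (TCP) lies on the centre line of the jaws, within the pads' length; the fingertips stand 22 mm ahead of it and the grasp point (between the pads) lies 3 mm ahead of it; z points along the fingers, y is the line along which they close (so a half turn about z gives the same grasp; the last joint's range is limited). The gripper opens to 87 mm and grips with 3 to 60 N. Pads are 19 mm wide; open, the fingers measure 117 mm over their backs; the gripper's body (75 mm by 190 mm) begins 51 mm behind the grasp point.
Start: joints at [1.12, 0.332, -0.065, 1.46, 0.022, 1.35, -0.088], TCP at [0.259, -0.569, 0.245] pointing down, gripper open.
Joint ranges: [-2.6, 2.6], [-0.5, 2.12], [-1.47, 1.34], [0.16, 2.42], [-1.27, 4.41], [0.06, 2.06], [-2.6, 2.6]. Speed limits (rad/s): [2.22, 2.22, 2.79, 2.79, 3.14, 3.14, 3.14].

INTERFACE

Orientations are given as a unit quaternion [x, y, z, w].
In Python, from bench import r, cams, ticket, read_state gives the robot as it stands (r), with the cameras (cams), the job (ticket) and the readings as plain functions.
- The arm moves only by the tool jog_arm, called after "Call:" as a command line: name --argument value ..., lists and objects as JSON in quotes. Schema: {"type":"object","properties":{"motion":{"type":"array","items":{"type":"array","items":{"type":"array","items":{"type":"number"},"minItems":5,"maxItems":5},"minItems":1,"maxItems":12},"minItems":1,"maxItems":1},"force":{"type":"number"},"only":{"type":"string"},"quiet":{"type":"boolean"},"lines":{"type":"string"}},"required":["motion"],"additionalProperties":false}. motion is a list that holds a single list of rows (three levels of brackets), with 1 to 12 rows, each of 5 numbers: dx, dy, dz in m, then a turn about the tool's z in rad, then the finger opening in m; each row is the pose to reach, as a shift and turn from the pose commanded when the call began, along the tool's axes at that moment; what a row does not reach only later rows make up. A row lasts 1/10 s, in which the tool goes at most 0.05 m and 0.15 rad, less where a joint would pass 70% of its speed; a pose out of reach is approached as far as the arm can. The fingers move at their own pace and stop on an object; force is the grip in N (left out, the last holds). Time passes only in rows, so rows that do not move let the fingers close. The tool returns the time, the measured TCP pose, the force, the opening and the grip force at its end. only (a regular expression) keeps the lines of the reply that match it, lines (a string "A,B") keeps lines A to B, and quiet returns only ok. Input that does not fit is refused with a message, and nothing moves.
- read_state(): the state, without advancing time (a new reading comes with each control period).
- cams.camera(name): name is "side" or "top" or "wrist"; returns a dict with "img" (384x512x3 uint8, red, green, blue), "fx", "fy", "cx", "cy" (pixels), "k1" (the pictures are not rectified: a ray, as slopes to the right and down, at radius r is drawn at 1 + k1 r^2 times it, then the intrinsics apply), "pose" (4x4, takes a point from camera to world coordinates). Camera axes: x right, y down, z forward; pixel columns grow to the right and rows downward; lengths in m; the calibration is good to about 2 mm. A picture is of the moment at which its call begins. There is no depth.
- ticket.close_job(): hands the job in; it is judged then, once.
The state is a dict: "time": time; "joint_positions": joint angles; "joint_vel": joint speeds; "joint_torque": joint torques, N m; "ee_pos": TCP position; "eef_rot": TCP orientation; "ft_force": force on the tool from outside, world axes, zero at the start; "torque": the same for the moment, N m; "width": finger opening in m; "grip_force": force on a finger pad.
Only numpy, scipy, OpenCV 4.12 (cv2) and the standard library are available. Lean on these libraries where they do the work, as an engineer would, in place of code of your own. Each camera call takes 0.05 s, during which the arm holds its last target. There are 200 camera calls.

TASK

Pick up the cuvette carrier from the bench and lower it gently into the open well of the spectrometer until its three ball feet are fully home in the cone, groove and flat seats (red dot over the red-collared cone); keep it upright and do not drop it. Let go of it, then swing the red lid down until it is fully shut. Leave the tube rack, the bottle and the cuvette box where they stand.

Things in the scene. Friction and masses are not known exactly. Their poses are not given: they have to be found in the camera images.
- carrier: Loose cuvette carrier, 0.27 to 0.44 kg: T-shaped aluminium plate, 8 mm thick, its top 18 mm above the bottoms of its three 14 mm steel ball feet. Bar of the T: 100 mm along y, 30 mm wide, centred at x = -35 mm; stem 40 mm wide, to x = +64 mm. Origin on the cell block's axis, level with the ball bottoms; x along the stem, y left, z up. Seated, its origin and axes coincide with dock's.
- cell_block (a point): Centre of the carrier's dark grey cell block, 41 mm above the carrier's origin: 32 x 32 mm with sides along the carrier's x and y, from 18 to 64 mm above the origin. Grip it here, across either pair of faces. A clear cuvette (12.5 mm square) with a white stopper stands out of its top to 80 mm above the origin.
- foot_cone (a point): Centre of the ball (radius 7 mm) under the red dot on the plate's top, carrier (x, y, z) = (-35, +36, +7) mm.
- foot_flat (a point): Centre of the ball at carrier (-35, -36, +7) mm.
- foot_groove (a point): Centre of the ball under the stem's end, carrier (+50, 0, +7) mm.
- spectrometer: Fixed black and silver bench spectrometer. Origin on the bench under the centre of its sample well; x away from the edge with the display, y towards the lid's hinge, z up. Housing from x = -170 to +170 and y = -130 to +200 mm; top (the well's rim) 125 mm high, 140 mm along the back (x over +110 mm). The open well is 170 mm (x) by 144 mm (y), 40 mm deep.
- dock (a point): In the well: where the carrier's origin comes to rest when seated (93 mm above the bench, on the well's axis); same axes as the spectrometer. The seats lie about it as the feet lie about the carrier's origin.
- seat_cone (a point): Where the centre of the cone foot's ball comes to rest, 100 mm above the bench. The seat is a steel puck with a red collar and a conical cup, 21 mm wide at its mouth, flanks 55 degrees steep; its rim is 103 mm above the bench. The ball slides home by itself if its centre starts within about 4 mm of the axis.
- seat_groove (a point): Where the centre of the groove foot's ball comes to rest, 100 mm above the bench: V groove of the same section, 30 mm long, pointing at the cone.
- seat_flat (a point): Where the centre of the flat foot's ball comes to rest, 100 mm above the bench: a 30 mm round flat pad, 93 mm above the bench.
- lid (a joint): Angle of the red lid, rad: 0 shut, 1.57 upright, 1.95 fully back. A friction hinge along the spectrometer's x axis holds it wherever it is left; about 3 N at lid_push moves it. The lid is a hood, open below: 204 mm along the hinge, 177 mm from hinge to free edge plus a 12 mm lip, 60 mm deep. Open, it rises to about 320 mm above the bench, outer face towards +y; shut, its top is at 186 mm.
- lid_hinge (a point): Middle of the lid's hinge line, at spectrometer (0, +92, +126) mm, with the spectrometer's axes.
- lid_push (a point): Point in the middle of the lid's width on its outer (top) face, 140 mm from the hinge and 37 mm short of the free edge; it turns with the lid. z: out of the outer face (up when shut); y: towards the hinge. Pushing here against z, along the arc, shuts the lid.
- tube_rack: Loose white tube rack, 210 x 85 mm, with stoppered glass tubes up to 142 mm high; origin under its centre. Leave alone.
- reagent_bottle: Loose amber bottle, 60 mm wide, 125 mm high; origin under its centre. Leave alone.
- cuvette_box: Loose blue box with a clear top, 77 x 107 x 42 mm; origin under its centre. Leave alone.

How it is judged:
By the outcome, as a careful person would: the job done as asked, in the order asked, and still so for the second after the job is handed in, with the robot touching nothing.
It also fails if it takes over 58 s, if anything falls off the work surface, if the arm or the gripper's body presses on something with over 40 N, if the wrist force passes 120 N, or if a joint passes its speed limit or range.

## Working session

There is one attempt and no reset: what is moved stays moved. The work goes in short steps, Python scripts to look and compute and a tool call to move; the robot and the scene stay as the last step left them, time stands still between calls to the robot, and variables do not carry over. Pictures are saved under pics/ and viewed, at most 10 in all, crops included, and the job is handed in when it is done.

```bash
ls; mkdir -p pics; python3 - <<'E'
from bench import r, cams, ticket, read_state
import cv2,numpy as np
s=read_state();print(s['time'],s['ee_pos'],s['eef_rot'],s['width'])
for n in("side","top"):
    c=cams.camera(n);cv2.imwrite(f'pics/{n}0.png',c['img'][:,:,::-1]);print(n,c['fx'],c['fy'],c['cx'],c['cy'],c['k1']);print(np.round(c['pose'],3).tolist())
E
```

```text
bench.py
pics
0.0 [ 0.25911297 -0.56835603  0.24374843] [ 9.77205311e-01  2.12295204e-01 -2.00758267e-04 -6.97672186e-04] 0.08705428035270303
side 477.19365047118873 477.19365047118873 260.3158297151109 187.95901769828885 0.01883834068855097
[[0.916, -0.273, 0.295, 0.106], [-0.402, -0.6, 0.692, -1.24], [-0.012, -0.752, -0.659, 1.155], [0.0, 0.0, 0.0, 1.0]]
top 492.10502988840807 492.10502988840807 254.46411656234298 187.05679735446583 -0.21140411984786495
[[0.023, -0.991, 0.133, 0.366], [-1.0, -0.023, 0.003, -0.164], [0.0, -0.133, -0.991, 1.498], [0.0, 0.0, 0.0, 1.0]]
```

View pics/side0.png

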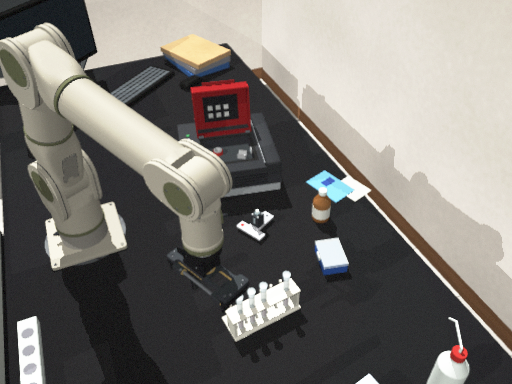

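View pics/top0.png

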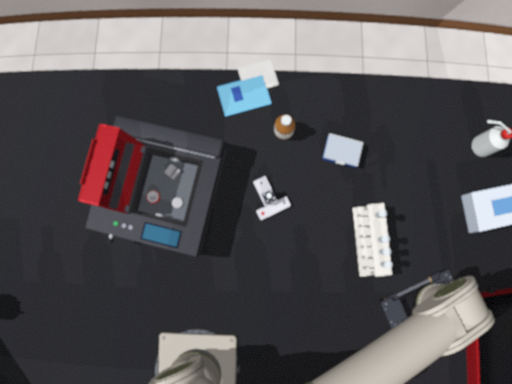

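The side view shows the carrier at (257,225) and the open lid at (222,108). In the top view the carrier is at (268,197), its red dot near (263,212), and the well near (168,188). I'll enlarge the top view.

```bash
cat > h.py <<'E'
import cv2,numpy as np
from bench import r, cams, ticket, read_state
def ray(c,u,v):
    p=np.array([(u-c['cx'])/c['fx'],(v-c['cy'])/c['fy']]);q=p.copy()
    for _ in range(20): q=p/(1+c['k1']*(q@q))
    P=np.array(c['pose']);return P[:3,3],P[:3,:3]@np.array([q[0],q[1],1])
def onz(c,u,v,z):
    o,d=ray(c,u,v);return o+d*(z-o[2])/d[2]
def proj(c,X):
    P=np.array(c['pose']);p=P[:3,:3].T@(np.array(X)-P[:3,3]);q=p[:2]/p[2];q=q*(1+c['k1']*(q@q))
    return np.array([c['fx']*q[0]+c['cx'],c['fy']*q[1]+c['cy']])
def tri(a,b):
    (o,d),(p,e)=a,b
    s=np.linalg.lstsq(np.c_[d,-e],p-o,rcond=None)[0];x,y=o+d*s[0],p+e*s[1];return (x+y)/2,np.linalg.norm(x-y)
E
python3 - <<'E'
import cv2
i=cv2.imread('pics/top0.png')[110:265,75:300]
cv2.imwrite('pics/topc.png',cv2.resize(i,None,fx=3.5,fy=3.5,interpolation=cv2.INTER_CUBIC))
i=cv2.imread('pics/side0.png')[75:245,170:290]
cv2.imwrite('pics/sidec.png',cv2.resize(i,None,fx=3.5,fy=3.5,interpolation=cv2.INTER_CUBIC))
E
```

```text
(no output)
```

View pics/topc.png

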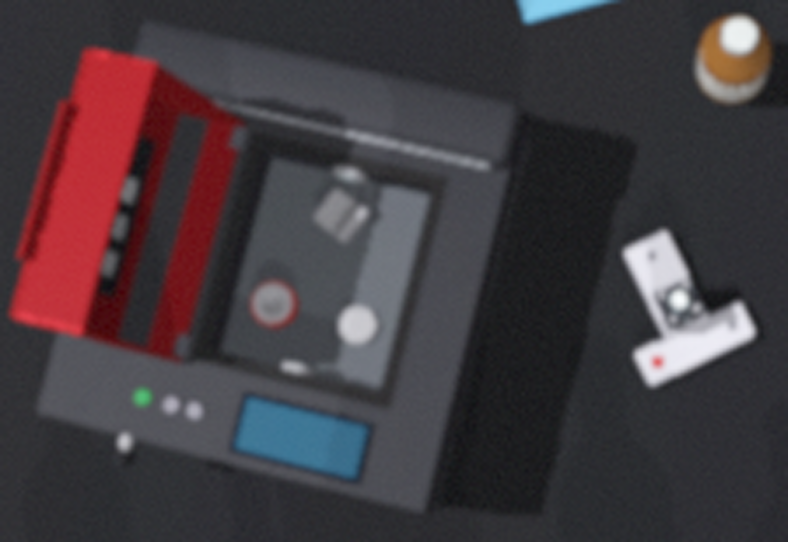

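View pics/sidec.png

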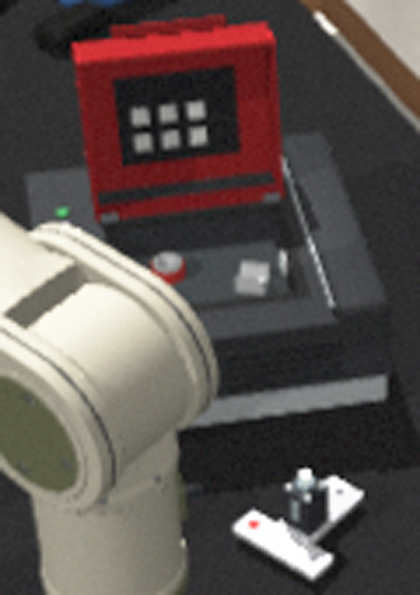

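Top crop: cone collar at (272,302), flat pad (357,324), groove block (342,215), carrier red dot (657,362), stopper (679,299). The side crop confirms the layout. Now I'll measure with masks.

```bash
cat > m.py <<'E'
from h import *
c=cams.camera('top');im=c['img'].astype(int)
R,G,B=im[...,0],im[...,1],im[...,2]
def box(m,u0,u1,v0,v1):
    k=np.zeros_like(m);k[v0:v1,u0:u1]=m[v0:v1,u0:u1];return k
def cen(m,w=None):
    v,u=np.nonzero(m);w=np.ones(len(u)) if w is None else w[v,u]
    return np.array([(u*w).sum(),(v*w).sum()])/w.sum(),len(u)
red=(R-G>20)
for nm,m,w,z in (('collar',box(red,143,163,186,206),None,.103),('dot',box(R-G>40,256,270,206,219),R-G,.018),('flat',box(G>130,168,186,195,210),None,.093),('stop',box(G>0,264,274,190,200),np.maximum(G-150,0)*1.,.080)):
    p,n=cen(m,w);print(nm,p,n,onz(c,*p,z))
gr=onz(c,342/3.5+75,215/3.5+110,.103);print('groove',gr)
# plate contour
m=box((G>150),240,300,170,225).astype(np.uint8)
m[187:201,262:276]=1
m=cv2.morphologyEx(m,cv2.MORPH_CLOSE,np.ones((3,3)))
k=max(cv2.findContours(m,0,2)[0],key=cv2.contourArea)
print('plate rect',cv2.minAreaRect(k),'area',cv2.contourArea(k))
# blue display, red lid
print('lid tl',onz(c,84/3.5+75,48/3.5+110,.32))
E
python3 m.py
```

```text
collar [154.69354839 197.98387097] 62 [0.51428328 0.12672765 0.103     ]
dot [262.37383178 212.91744548] 9 [ 0.48584545 -0.18501794  0.018     ]
flat [176.78703704 202.42592593] 108 [0.50406131 0.06344844 0.093     ]
stop [267.89369708 194.04750706] 100 [ 0.53610039 -0.19899528  0.08      ]
groove [0.59274035 0.07769417 0.103     ]
plate rect ((266.8000183105469, 195.60003662109375), (38.460365295410156, 33.98823165893555), 63.43495178222656) area 715.5
lid tl [0.67588372 0.23586645 0.32      ]
```

Call:
jog_arm --motion '[[[0.405,-0.221,-0.05,-1.667,0.087],[0.405,-0.221,-0.05,-1.667,0.087],[0.405,-0.221,-0.05,-1.667,0.087],[0.405,-0.221,-0.05,-1.667,0.087],[0.405,-0.221,-0.05,-1.667,0.087],[0.405,-0.221,-0.05,-1.667,0.087],[0.405,-0.221,-0.05,-1.667,0.087],[0.405,-0.221,-0.05,-1.667,0.087],[0.405,-0.221,-0.05,-1.667,0.087],[0.405,-0.221,-0.05,-1.667,0.087],[0.405,-0.221,-0.05,-1.667,0.087],[0.405,-0.221,-0.05,-1.667,0.087]]]'

```text
time: 1.35
ee_pos: [0.5363, -0.1991, 0.2942]
eef_rot: [0.498, 0.867, -0.0, -0.0]
ft_force: [-0.2, -0.6, 0.0]
width: 0.0874
grip_force: 0.0
```

```bash
python3 - <<'E'
from h import *
s=read_state();print(s['joint_positions'],s['ee_pos'])
c=cams.camera('wrist');print(np.round(c['pose'],3).tolist(),c['fx'],c['k1'])
cv2.imwrite('pics/w1.png',c['img'][:,:,::-1])
E
```

```text
[ 0.7204232   0.23577611 -0.52860176  1.50543978  0.11908331  1.43307402
  0.7155642 ] [ 0.53626543 -0.19907701  0.29422467]
[[0.864, 0.48, 0.151, 0.496], [0.503, -0.825, -0.259, -0.127], [0.0, 0.299, -0.954, 0.434], [0.0, 0.0, 0.0, 1.0]] 291.2446325698645 -0.01877928845713435
```

View pics/w1.png

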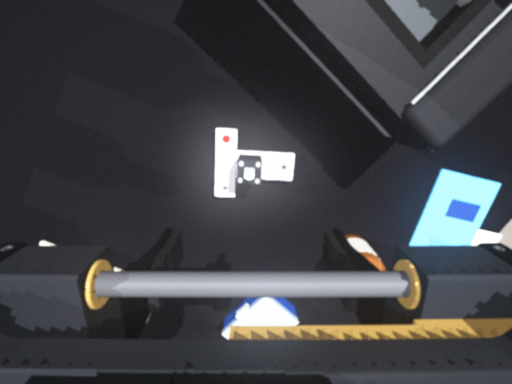

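Wrist view: carrier dot at (226,139), stopper at (250,173), stem to the right, nothing in the way of the fingers. The wrist camera sits on the tool's +x side, which would face the lid at the dock, so I need the lid's angle first.

```bash
python3 - <<'E'
from h import *
w=cams.camera('wrist');t=cams.camera('top');s=cams.camera('side')
im=w['img'].astype(int);R,G,B=im[...,0],im[...,1],im[...,2]
m=np.zeros(R.shape,bool);m[130:150,215:240]=(R-G>60)[130:150,215:240]
v,u=np.nonzero(m);d=onz(w,u.mean(),v.mean(),.018);print('dot',u.mean(),v.mean(),len(u),d)
m=np.zeros(R.shape,np.uint8);m[120:205,205:305]=(np.minimum(G,B)>120)[120:205,205:305]
k=cv2.convexHull(max(cv2.findContours(m,0,2)[0],key=cv2.contourArea))
print(k[:,0].tolist())
# foot corners on plate top, measured from hull: stem end & bar
P=np.array([onz(w,*q,.018)[:2] for q in k[:,0]]);print(cv2.minAreaRect((P*1000).astype(np.float32)))
print('stopper',onz(w,250,173,.080))
T=lambda x,y:ray(t,75+(x+.5)/3.5-.5,110+(y+.5)/3.5-.5)
S=lambda x,y:ray(s,170+(x+.5)/3.5-.5,75+(y+.5)/3.5-.5)
for n,a,b in (('lid +x free rim',(157,62),(275,30)),('lid -x free rim',(85,333),(77,45)),('hinge +x',(245,130),(283,197)),('hinge -x',(185,352),(97,217)),('cone',(272,302),(168,265))):
    print(n,tri(T(*a),S(*b)))
for n,a,z in (('cone',(272,302),.103),('flat',(357,324),.093),('rim c1',(440,183),.125),('rim c2',(388,404),.125),('house -x-y',(428,512),.125),('house -x+y',(38,412),.125)):
    o,d=T(*a);print(n,o+d*(z-o[2])/d[2])
E
```

```text
dot 226.14705882352942 138.38235294117646 34 [ 0.48673386 -0.18651098  0.018     ]
[[235, 127], [293, 151], [295, 152], [295, 163], [294, 173], [293, 179], [292, 180], [235, 197], [217, 197], [215, 196], [214, 194], [214, 149], [215, 128], [216, 127]]
((539.9931640625, -198.816650390625), (117.17045593261719, 103.67749786376953), 27.6813907623291)
stopper [ 0.53405426 -0.2003918   0.08      ]
lid +x free rim (array([0.67041614, 0.18324347, 0.31219284]), np.float64(0.0034356230070299487))
lid -x free rim (array([0.47217717, 0.21954717, 0.32353997]), np.float64(0.003430272014840955))
hinge +x (array([0.66251397, 0.15893328, 0.12428813]), np.float64(0.005894785571506521))
hinge -x (array([0.47139825, 0.19887863, 0.12963055]), np.float64(0.006704934754700889))
cone (array([0.52185195, 0.13595619, 0.09248016]), np.float64(0.00128889241520538))
cone [0.52006419 0.13386731 0.103     ]
flat [0.50466413 0.06389453 0.093     ]
rim c1 [ 0.61820796 -0.00418155  0.125     ]
rim c2 [0.43777625 0.03104845 0.125     ]
house -x-y [ 0.35261704 -0.00401247  0.125     ]
house -x+y [0.4221174  0.32146111 0.125     ]
```

Lid leans back about 7°, and its hood is hollow towards the well, so the camera clears it in this orientation. The carrier estimates agree within 2 mm, so I'll descend and grip.

Call:
jog_arm --motion '[[[0,0,0.05,0,0.087],[0,0,0.10,0,0.087],[0,0,0.15,0,0.087],[0,0,0.20,0,0.087],[0,0,0.225,0,0.087],[0,0,0.24,0,0.087],[0,0,0.248,0,0.087],[0,0,0.248,0,0.087]]]'

```text
time: 2.35
ee_pos: [0.5363, -0.1998, 0.0467]
eef_rot: [0.5, 0.866, -0.0, 0.0]
ft_force: [0.0, -0.7, 0.2]
width: 0.0869
grip_force: 0.0
```

Call:
jog_arm --motion '[[[0,0,0,0,0.02],[0,0,0,0,0.02],[0,0,0,0,0.02],[0,0,0,0,0.02],[0,0,0,0,0.02],[0,0,0,0,0.02],[0,0,0,0,0.02],[0,0,0,0,0.02]]]' --force 30

```text
time: 3.15
ee_pos: [0.5356, -0.2001, 0.0465]
eef_rot: [0.5, 0.866, -0.0, -0.0]
ft_force: [-1.5, -1.1, 0.7]
width: 0.032
grip_force: 29.5
```

Call:
jog_arm --motion '[[[0,0,-0.02,0,0.02],[0,0,-0.06,0,0.02],[0,0,-0.11,0,0.02],[0,0,-0.16,0,0.02],[0.02,0.01,-0.21,0.1,0.02],[0.05,0.025,-0.25,0.25,0.02],[0.085,0.043,-0.28,0.4,0.02],[0.12,0.06,-0.285,0.55,0.02],[0.155,0.078,-0.285,0.69,0.02],[0.173,0.088,-0.285,0.738,0.02],[0.173,0.088,-0.285,0.738,0.02],[0.173,0.088,-0.285,0.738,0.02]]]'

```text
time: 4.35
ee_pos: [0.5255, -0.0057, 0.331]
eef_rot: [0.778, 0.628, -0.0, -0.0]
ft_force: [0.6, -1.2, -4.4]
width: 0.0319
grip_force: 29.6
```

```bash
python3 - <<'E'
from h import *
s=read_state();print(s['ee_pos'],s['eef_rot'])
c=cams.camera('wrist');print(np.round(c['pose'],4).tolist())
cv2.imwrite('pics/w2.png',c['img'][:,:,::-1])
E
```

```text
[ 0.52550823 -0.00573357  0.33096855] [ 7.78064915e-01  6.28183678e-01 -4.84742303e-04 -1.38085441e-04]
[[0.9774, -0.2016, -0.064, 0.544], [-0.2116, -0.9324, -0.2931, 0.0757], [-0.0006, 0.3, -0.9539, 0.4706], [0.0, 0.0, 0.0, 1.0]]
```

View pics/w2.png

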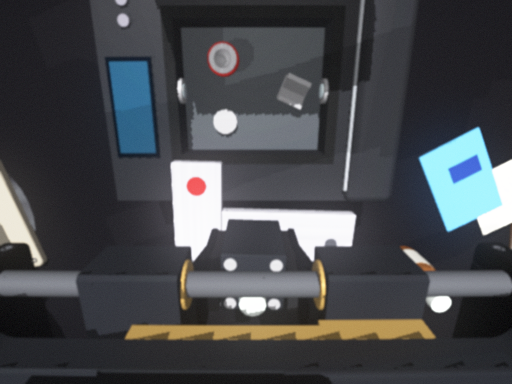

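The wrist view shows the carrier held upright with its dot at (196,186). The cone collar is at (223,59), the flat pad at (225,122) and the groove block at (295,91). Now I'll measure them.

```bash
cat > d.py <<'E'
from h import *
c=cams.camera('wrist');s=read_state();tz=s['ee_pos'][2];im=c['img'].astype(int);R,G,B=im[...,0],im[...,1],im[...,2]
def blob(m,u0,u1,v0,v1):
    k=np.zeros(m.shape,np.uint8);k[v0:v1,u0:u1]=m[v0:v1,u0:u1]
    k=max(cv2.findContours(k,0,1)[0],key=cv2.contourArea);k=cv2.convexHull(k);M=cv2.moments(k)
    return np.array([M['m10'],M['m01']])/M['m00'],cv2.boundingRect(k)
ev=lambda n,b,z:print(n,np.round(b[0],1),b[1],np.round(onz(c,*b[0],z),4)) or onz(c,*b[0],z)[:2]
co=ev('cone',blob(R-G>40,200,246,35,82),.102)
fl=ev('flat',blob(G>150,205,245,105,140),.093)
gr=ev('groove',blob(G>95,273,317,66,114),.103)
dt=ev('dot',blob(R-G>60,180,215,170,205),tz-.0285)
y=co-fl;print('dist',np.linalg.norm(y),np.linalg.norm(gr-(co+fl)/2),'yaw',np.degrees(np.arctan2(-y[0],y[1])),np.degrees(np.arctan2(*(gr-(co+fl)/2)[::-1])))
q=s['eef_rot'];a=np.arctan2(2*q[1]**2-1,2*q[0]*q[1]);print('tool y',np.degrees(a))
Rz=lambda a:np.array([[np.cos(a),-np.sin(a)],[np.sin(a),np.cos(a)]])
tcp=s['ee_pos'][:2];print('dot in tool-y frame',Rz(-a)@(dt-tcp))
# plate back edge of bar, for carrier yaw
m=((np.minimum(G,B)>150)).astype(np.uint8)
e=[]
for v in range(172,235,4):
    u=np.nonzero(m[v,160:200])[0]
    if len(u): e.append(onz(c,160+u[0],v,tz-.0285)[:2])
f=cv2.fitLine(np.array(e,np.float32)*1000,cv2.DIST_HUBER,0,.01,.01).ravel();print('bar dir',np.degrees(np.arctan2(f[1],f[0]))-90)
E
python3 d.py
```

```text
cone [222.3  57.6] (207, 40, 32, 36) [0.5208 0.1322 0.102 ]
flat [224.3 120.5] (212, 109, 25, 24) [0.5051 0.0625 0.093 ]
groove [293.5  90. ] (277, 72, 35, 37) [0.5952 0.0796 0.103 ]
dot [195.9 185.9] (187, 177, 19, 19) [0.501  0.0359 0.3025]
dist 0.07143365804320426 0.08412925375160302 yaw -12.729403188473658 -12.169269672904537
tool y -12.317714455518752
dot in tool-y frame [-0.03324855  0.03677673]
bar dir -14.030411
```

Call:
jog_arm --motion '[[[0.008,0,0.05,0,0.02],[0.008,0,0.1,0,0.02],[0.008,0,0.13,0,0.02],[0.008,0,0.14,0,0.02],[0.008,0,0.14,0,0.02]]]'

```text
time: 4.95
ee_pos: [0.5271, 0.0011, 0.1908]
eef_rot: [0.779, 0.627, -0.001, -0.001]
ft_force: [0.3, -0.0, -3.7]
width: 0.0319
grip_force: 29.6
```

```bash
python3 - <<'E'
t=open('d.py').read()
import re
t=t.replace("ev=lambda","def at(m,X,h):\n    u,v=proj(c,X).astype(int);return blob(m,max(u-h,0),u+h,max(v-h,0),v+h)\nev=lambda",1)
t=re.sub(r"blob\(R-G>40.*?\)",r"at(R-G>40,(.5205,.1325,.102),40)",t)
t=re.sub(r"blob\(G>150.*?\)",r"at(G>150,(.505,.063,.093),32)",t)
t=re.sub(r"blob\(G>95.*?\)",r"at(G>95,(.595,.0795,.103),36)",t)
t=re.sub(r"blob\(R-G>60.*?\)",r"blob(R-G>60,170,225,150,230)",t)
t=t.split('# plate')[0]+"cv2.imwrite('pics/w3.png',c['img'][:,:,::-1])\n"
open('d2.py','w').write(t)
E
python3 d2.py
```

```text
cone [203.6  40.7] (178, 12, 52, 59) [0.5209 0.1318 0.102 ]
flat [208.9 140.2] (190, 122, 39, 37) [0.5052 0.0626 0.093 ]
groove [317.9  92. ] (290, 63, 58, 60) [0.5946 0.0804 0.103 ]
dot [195.8 186. ] (187, 177, 19, 19) [0.5028 0.0442 0.1639]
dist 0.07104546401667049 0.08325649034429551 yaw -12.805099847578646 -11.671759983093631
tool y -12.307694919185414
dot in tool-y frame [-0.03367723  0.03633597]
```

View pics/w3.png

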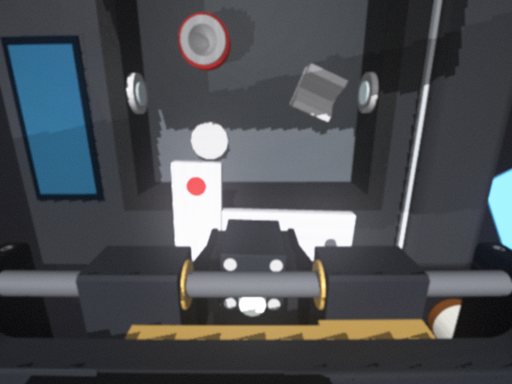

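Call:
jog_arm --motion '[[[0.04,0,0,0,0.02],[0.08,-0.001,0,0,0.02],[0.091,-0.001,0,0,0.02],[0.091,-0.001,0,0,0.02],[0.091,-0.001,0.015,0,0.02],[0.091,-0.001,0.028,0,0.02],[0.091,-0.001,0.034,0,0.02],[0.091,-0.001,0.038,0,0.02],[0.091,-0.001,0.038,0,0.02]]]'

```text
time: 5.9
ee_pos: [0.5455, 0.0907, 0.1529]
eef_rot: [0.779, 0.627, -0.0, -0.0]
ft_force: [-0.0, 0.7, -4.8]
width: 0.032
grip_force: 29.6
```

```bash
python3 - <<'E'
from h import *
c=cams.camera('wrist');a=c['img'][:,:,::-1];s=cams.camera('side')['img'][:,:,::-1]
b=cv2.resize(s[95:215,180:300],(384,384),interpolation=cv2.INTER_CUBIC)
cv2.imwrite('pics/w4.png',cv2.resize(np.hstack([a,b]),(800,343)))
E
```

```text
(no output)
```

View pics/w4.png

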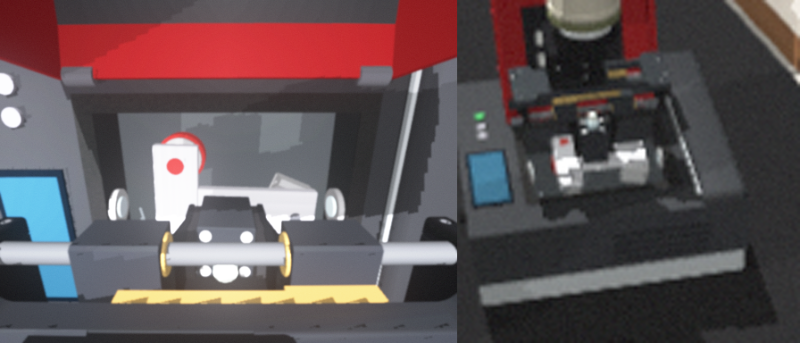

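The carrier is in the well with the dot at about (175,166) and the collar showing behind it. I'll check the alignment by fitting the visible collar arc.

```bash
python3 - <<'E'
from h import *
c=cams.camera('wrist');s=read_state();tz=s['ee_pos'][2];im=c['img'].astype(int);R,G,B=im[...,0],im[...,1],im[...,2]
m=np.zeros(R.shape,np.uint8);m[140:205,165:240]=(R-G>50)[140:205,165:240]
n,l,st,ce=cv2.connectedComponentsWithStats(m);print(st[1:].tolist(),ce[1:].round(1).tolist())
i=np.argsort(-st[1:,4])[:2]+1
dot=[j for j in i if abs(st[j,2]-st[j,3])<4 and st[j,2]<30][0];col=[j for j in i if j!=dot][0]
D=onz(c,*ce[dot],tz-.0285)[:2]
k=cv2.findContours((l==col).astype(np.uint8),0,1)[0][0][:,0]
P=np.array([onz(c,*p,.102)[:2] for p in k])*1000
# outer arc: hull points, circle least squares (robust)
from scipy.optimize import least_squares
H=cv2.convexHull(P.astype(np.float32))[:,0]
seg=P
f=least_squares(lambda q:np.hypot(*(P[(np.hypot(*(P-q0).T)>0)]-q[:2]).T)-q[2],[*(D*1000),13],loss='soft_l1') if 0 else None
# outermost points relative to expected centre, by angle
q0=np.array([520.9,131.9]);a=np.arctan2(*(P-q0).T[::-1]);rr=np.hypot(*(P-q0).T)
o=[];
for t in np.arange(-np.pi,np.pi,.15):
    w=(a>=t)&(a<t+.15)
    if w.any(): o.append((t,rr[w].max(),P[w][rr[w].argmax()]))
print([(round(x,1),round(y,1)) for x,y,_ in o])
Q=np.array([p for _,y,p in o if y>9])
f=least_squares(lambda q:np.hypot(*(Q-q[:2]).T)-q[2],[*q0,13],loss='soft_l1');print('collar',f.x,'dot',D*1000,'ee',s['ee_pos'])
E
```

```text
[[181, 148, 49, 46, 468], [186, 177, 20, 19, 287]] [[212.0, 161.6], [195.8, 186.0]]
[(np.float64(-0.9), np.float64(17.0)), (np.float64(-0.7), np.float64(17.3)), (np.float64(-0.6), np.float64(17.5)), (np.float64(-0.4), np.float64(17.7)), (np.float64(-0.3), np.float64(18.2)), (np.float64(-0.1), np.float64(18.6)), (np.float64(0.0), np.float64(19.7)), (np.float64(0.2), np.float64(20.3)), (np.float64(0.3), np.float64(20.8)), (np.float64(0.5), np.float64(21.1)), (np.float64(0.6), np.float64(21.4)), (np.float64(0.8), np.float64(21.8)), (np.float64(0.9), np.float64(21.8)), (np.float64(1.1), np.float64(21.6)), (np.float64(1.2), np.float64(21.4)), (np.float64(1.4), np.float64(21.3)), (np.float64(1.5), np.float64(20.6)), (np.float64(1.7), np.float64(20.3)), (np.float64(1.8), np.float64(20.1)), (np.float64(2.0), np.float64(19.9)), (np.float64(2.1), np.float64(19.4))]
collar [522.74582367 135.11925528  17.81358214] dot [521.38839769 133.74819598] ee [0.54608216 0.09116598 0.1539489 ]
```

Offset is about 1.4 mm in each of x and y, inside the 4 mm capture. I'll trim 1 mm in each and lower in small steps.

Call:
jog_arm --motion '[[[0.001,0.001,0.003,0,0.02],[0.001,0.001,0.006,0,0.02],[0.001,0.001,0.008,0,0.02],[0.001,0.001,0.009,0,0.02],[0.001,0.001,0.009,0,0.02]]]' --lines "2,4"

```text
ee_pos: [0.5469, 0.0919, 0.1443]
eef_rot: [0.779, 0.628, -0.0, -0.0]
ft_force: [0.4, 0.0, -4.3]
```

Call:
jog_arm --motion '[[[0,0,0.001,0,0.02],[0,0,0.0015,0,0.02],[0,0,0.0015,0,0.02]]]' --lines "2,4"

```text
ee_pos: [0.5469, 0.0919, 0.1431]
eef_rot: [0.779, 0.628, -0.0, 0.0]
ft_force: [-1.2, -1.1, -1.0]
```

Call:
jog_arm --motion '[[[0,0,0.001,0,0.02],[0,0,0.0015,0,0.02],[0,0,0.0015,0,0.02]]]' --lines "2,4"

```text
ee_pos: [0.5468, 0.0916, 0.1415]
eef_rot: [0.779, 0.627, -0.0, 0.0]
ft_force: [-3.2, -2.2, 0.3]
```

Cone contact began about 3 mm early, with a side force towards (-x,-y), so I'll yield that way and keep lowering.

Call:
jog_arm --motion '[[[-0.0015,-0.0012,0,0,0.02],[-0.0015,-0.0012,0,0,0.02]]]' --lines "2,4"

```text
ee_pos: [0.5457, 0.0911, 0.1416]
eef_rot: [0.779, 0.628, 0.001, -0.0]
ft_force: [-0.3, -0.4, -4.5]
```

Call:
jog_arm --motion '[[[0,0,0.001,0,0.02],[0,0,0.001,0,0.02]]]' --lines "2,4"

```text
ee_pos: [0.5459, 0.0912, 0.1408]
eef_rot: [0.778, 0.628, 0.001, 0.0]
ft_force: [1.2, 1.2, -2.2]
```

Call:
jog_arm --motion '[[[0.0004,0.0003,0.0005,0,0.02],[0.0004,0.0003,0.001,0,0.02],[0.0004,0.0003,0.001,0,0.02]]]' --lines "2,4"

```text
ee_pos: [0.5463, 0.0912, 0.1401]
eef_rot: [0.779, 0.628, 0.0, 0.0]
ft_force: [-0.0, -0.3, 4.8]
```

Call:
jog_arm --motion '[[[0,0,0.0008,0,0.02],[0,0,0.0008,0,0.02]]]' --lines "2,5"

```text
ee_pos: [0.5464, 0.0913, 0.1398]
eef_rot: [0.779, 0.628, 0.0, 0.0]
ft_force: [-2.2, -0.3, 10.1]
width: 0.032
```

It is seated: z has stopped and the upward force is rising. I'll release softly, then back straight up.

Call:
jog_arm --motion '[[[0,0,0,0,0.02],[0,0,0,0,0.02]]]' --force 5 --lines "2,5"

```text
ee_pos: [0.5463, 0.0913, 0.1395]
eef_rot: [0.779, 0.627, 0.0, 0.0]
ft_force: [-0.7, 0.1, 7.0]
width: 0.0321
```

Call:
jog_arm --motion '[[[0,0,0,0,0.045],[0,0,0,0,0.055],[0,0,0,0,0.06],[0,0,0,0,0.06]]]' --lines "2,6"

```text
ee_pos: [0.5458, 0.0909, 0.1385]
eef_rot: [0.779, 0.628, -0.0, -0.0]
ft_force: [0.5, -0.1, 0.0]
width: 0.0556
grip_force: 0.0
```

```bash
python3 - <<'E'
from h import *
c=cams.camera('wrist');im=c['img'].astype(int);R,G=im[...,0],im[...,1]
cv2.imwrite('pics/w5.png',im[:,:,::-1].astype(np.uint8))
m=np.zeros(R.shape,np.uint8);m[140:215,160:240]=(R-G>50)[140:215,160:240]
n,l,st,ce=cv2.connectedComponentsWithStats(m)
for i in range(1,n):
    if st[i,4]>100: print(st[i],ce[i],onz(c,*ce[i],.111))
E
```

```text
[177 151  52  48 515] [209.28737864 165.37669903] [0.53244141 0.14417035 0.111     ]
[185 179  20  19 287] [194.51567944 187.97212544] [0.52029521 0.13278811 0.111     ]
```

Released; the dot reads (0.5203,0.1328), matching the cone. I'll retreat along the way I came, raise, and look.

Call:
jog_arm --motion '[[[0,0,-0.01,0,0.06],[0,0,-0.03,0,0.06],[0,0,-0.055,0,0.06],[-0.04,0,-0.06,0,0.03],[-0.08,0,-0.08,0,0.0],[-0.09,0,-0.12,0,0.0],[-0.09,0,-0.17,0,0.0],[-0.09,0,-0.22,0,0.0],[-0.09,0,-0.25,0,0.0],[-0.09,0,-0.26,0,0.0],[-0.09,0,-0.26,0,0.0]]]'

```text
time: 9.8
ee_pos: [0.527, 0.0034, 0.4002]
eef_rot: [0.778, 0.628, 0.001, 0.001]
ft_force: [-1.5, -0.6, -1.2]
width: 0.0049
grip_force: 0.0
```

```bash
python3 - <<'E'
from h import *
c=cams.camera('wrist');a=c['img'][:,:,::-1];t=cams.camera('top')['img'][:,:,::-1]
b=cv2.resize(t[110:265,75:300],(557,384),interpolation=cv2.INTER_CUBIC)
cv2.imwrite('pics/w6.png',cv2.resize(np.hstack([a,b]),(800,287)))
D=np.array([.5458,.0908]);a=np.radians(-12.4);X=np.array([np.cos(a),np.sin(a)]);Y=np.array([-X[1],X[0]])
im=c['img'].astype(int);m=((im[...,0]-im[...,1])>60).astype(np.uint8)
for z,n,l in((.111,'dot',(-.035,.036)),(.080+.093,'stopper',(0,0)),(.111,'stem end',(.064,0)),(.111,'bar end',(-.035,-.05))):
    q=D+X*l[0]+Y*l[1];print(n,proj(c,[*q,z]))
u,v=proj(c,[*(D-.035*X+.036*Y),.111]).astype(int);k=np.zeros_like(m);k[v-8:v+9,u-8:u+9]=m[v-8:v+9,u-8:u+9];M=cv2.moments(k,True)
print('dot seen',M['m10']/M['m00'],M['m01']/M['m00'],M['m00'],onz(c,M['m10']/M['m00'],M['m01']/M['m00'],.111))
E
```

```text
dot [225.51142746  71.84072049]
stopper [251.02465328  98.72778608]
stem end [296.72103139  99.61357103]
bar end [226.9697515  135.58414502]
dot seen 226.3684210526316 72.15789473684211 57.0 [0.52039505 0.13283311 0.111     ]
```

View pics/w6.png

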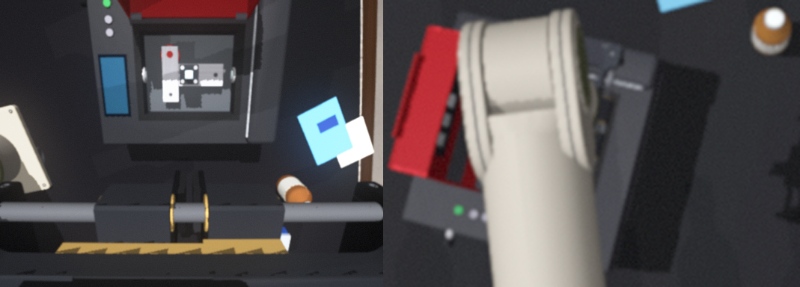

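Carrier sits squarely in the well, with the dot within 1 px of where it should be when seated. Next: over the lid, then down behind it with the fingers closed.

Call:
jog_arm --motion '[[[0.05,0,0,0,0],[0.1,0,0,0,0],[0.15,0,0,0,0],[0.2,0,0,0,0],[0.25,0,0,0,0],[0.3,0,0,0,0],[0.306,0,0,0,0],[0.306,0,0,0,0]]]'

```text
time: 10.7
ee_pos: [0.5908, 0.3044, 0.3959]
eef_rot: [0.777, 0.629, -0.002, -0.001]
ft_force: [-0.1, -0.0, -0.1]
width: 0.0003
grip_force: 0.0
```

```bash
python3 - <<'E'
from h import *
s=read_state();print(s['joint_positions'].round(2))
c=cams.camera('side');cv2.imwrite('pics/s7.png',cv2.resize(c['img'][40:230,120:330,::-1],None,fx=2.8,fy=2.8,interpolation=cv2.INTER_CUBIC))
D=np.array([.5458,.0908]);a=np.radians(-12.4);Y=np.array([-np.sin(a),np.cos(a)]);print((s['ee_pos'][:2]-D)@Y,(s['ee_pos'][:2]-D)@[np.cos(a),np.sin(a)])
E
```

```text
[-0.1   0.49 -0.74  1.02  0.33  1.74 -0.93]
0.2182311689675388 -0.001918474494091381
```

View pics/s7.png

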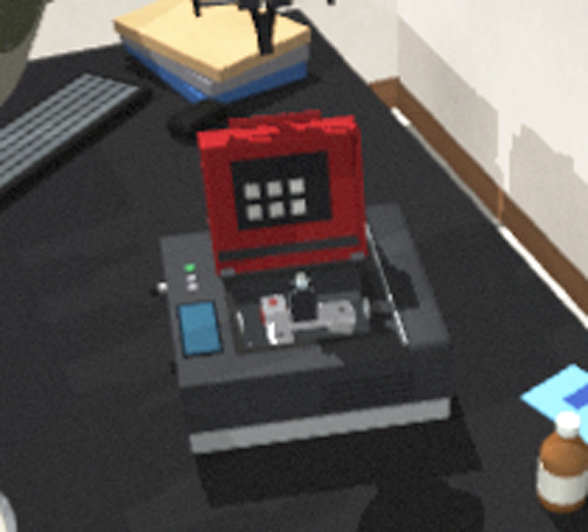

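The side view shows the carrier seated, the lid open and the gripper behind it. Down behind the lid, then follow the arc of lid_push.

Call:
jog_arm --motion '[[[0,0,0.05,0,0],[0,0,0.1,0,0],[0,0,0.117,0,0],[0,0,0.117,0,0]]]' --lines "1,4"

```text
time: 11.15
ee_pos: [0.5914, 0.2985, 0.2785]
eef_rot: [0.78, 0.626, -0.003, 0.0]
ft_force: [0.7, -0.4, 0.8]
```

Call:
jog_arm --motion '[[[-0.02,0,0,0,0],[-0.035,0,0,0,0],[-0.045,0,-0.003,0,0],[-0.055,0,-0.008,0,0],[-0.066,0,-0.013,0,0],[-0.08,0,-0.017,0,0],[-0.088,0,-0.0185,0,0],[-0.0956,0,-0.02,0,0],[-0.0956,0,-0.02,0,0]]]' --lines "1,4"

```text
time: 12.05
ee_pos: [0.5715, 0.2074, 0.3021]
eef_rot: [0.779, 0.627, -0.0, 0.0]
ft_force: [-0.2, -0.9, 0.7]
```

```bash
cat > lid.py <<'E'
from h import *
for n in('side','top'):
    im=cams.camera(n)['img'].astype(int);m=((im[...,0]-im[...,1]>60)&(im[...,0]-im[...,2]>60)).astype(np.uint8)
    m[:,:60]=0;m[:,280:]=0;m[230:]=0;m[:60]=0
    k=max(cv2.findContours(m,0,2)[0],key=cv2.contourArea);print(n,cv2.boundingRect(k),cv2.contourArea(k))
E
python3 lid.py
```

```text
side (192, 86, 61, 51) 2527.0
top (113, 130, 35, 79) 1405.5
```

Call:
jog_arm --motion '[[[-0.015,0,-0.001,0,0],[-0.03,0,-0.001,0,0],[-0.045,0,0.001,0,0],[-0.06,0,0.004,0,0]]]' --lines "1,4"

```text
time: 12.55
ee_pos: [0.5583, 0.1488, 0.2975]
eef_rot: [0.779, 0.627, -0.0, 0.0]
ft_force: [0.2, 1.9, -0.0]
```

```bash
python3 lid.py
```

```text
side (194, 99, 62, 38) 1752.0
top (135, 138, 38, 82) 1578.5
```

The lid follows, with about 2 N at the tip. Continuing down the arc.

Call:
jog_arm --motion '[[[-0.014,0,0.005,0,0],[-0.028,0,0.011,0,0],[-0.041,0,0.019,0,0],[-0.054,0,0.028,0,0],[-0.065,0,0.038,0,0],[-0.076,0,0.049,0,0],[-0.083,0,0.058,0,0],[-0.089,0,0.067,0,0],[-0.093,0,0.074,0,0],[-0.096,0,0.079,0,0],[-0.096,0,0.079,0,0]]]' --lines "1,4"

```text
time: 13.75
ee_pos: [0.5379, 0.0561, 0.2179]
eef_rot: [0.779, 0.628, -0.0, -0.0]
ft_force: [0.2, -0.2, 0.3]
```

```bash
python3 lid.py
```

```text
side (196, 121, 64, 43) 1901.0
top (178, 154, 23, 65) 664.5
```

Call:
jog_arm --motion '[[[-0.003,0,0.004,0,0],[-0.003,0,0.007,0,0],[-0.003,0,0.009,0,0],[-0.003,0,0.009,0,0]]]' --lines "2,4"

```text
ee_pos: [0.5376, 0.0533, 0.2094]
eef_rot: [0.779, 0.628, -0.0, -0.0]
ft_force: [-0.1, -0.9, 0.8]
```

Call:
jog_arm --motion '[[[0,0,0.001,0,0],[0,0,0.002,0,0],[0,0,0.002,0,0]]]' --lines "2,4"

```text
ee_pos: [0.5377, 0.0534, 0.2084]
eef_rot: [0.779, 0.628, 0.0, 0.0]
ft_force: [-3.2, -1.0, 7.0]
```

Call:
jog_arm --motion '[[[0,0,0.001,0,0],[0,0,0.002,0,0],[0,0,0.002,0,0]]]' --lines "2,4"

```text
ee_pos: [0.5378, 0.0534, 0.2083]
eef_rot: [0.779, 0.628, 0.0, 0.001]
ft_force: [-11.2, -2.7, 23.9]
```

Hard stop with the tip at z = 0.186, which is the shut height. Back off and check.

Call:
jog_arm --motion '[[[0,0,-0.02,0,0],[0,0,-0.06,0,0],[0,0,-0.11,0,0],[-0.05,0,-0.15,0,0],[-0.1,0,-0.18,0,0],[-0.15,0,-0.18,0,0],[-0.2,0,-0.18,0,0],[-0.2,0,-0.18,0,0]]]' --lines "1,4"

```text
time: 15.65
ee_pos: [0.4939, -0.1474, 0.3861]
eef_rot: [0.781, 0.625, -0.0, 0.001]
ft_force: [0.2, -0.4, -0.7]
```

```bash
python3 - <<'E'
from h import *
D=np.array([.5458,.0908]);a=np.radians(-12.4);X=np.array([np.cos(a),np.sin(a)]);Y=np.array([-X[1],X[0]])
c=cams.camera('wrist');im=c['img'].astype(int)
m=((im[...,0]-im[...,1]>60)&(im[...,0]-im[...,2]>60)).astype(np.uint8)
k=max(cv2.findContours(m,0,2)[0],key=cv2.contourArea);print('red box',cv2.boundingRect(k),cv2.contourArea(k))
print('expected shut',[proj(c,[*(D+x*X+y*Y),.186]).round().tolist() for x,y in((-.102,.092),(.102,.092),(.102,-.085),(-.102,-.085))])
print(cv2.minAreaRect(k))
for n,box in(('top',None),):
    t=cams.camera(n);i=t['img'].astype(int);R,G,B=i[...,0],i[...,1],i[...,2]
    m=((R-B>50)&(R-G>20)).astype(np.uint8);m[:,:270]=0;m[:,300:]=0;m[150:]=0;m[:105]=0;v,u=np.nonzero(m);print('bottle',u.mean(),v.mean(),len(u))
i=cv2.cvtColor(cv2.imread('pics/top0.png'),cv2.COLOR_BGR2RGB).astype(int);R,G,B=i[...,0],i[...,1],i[...,2]
m=((R-B>50)&(R-G>20)).astype(np.uint8);m[:,:270]=0;m[:,300:]=0;m[150:]=0;m[:105]=0;v,u=np.nonzero(m);print('bottle0',u.mean(),v.mean(),len(u))
E
```

```text
red box (153, 0, 199, 43) 7220.5
expected shut [[134.0, -191.0], [364.0, -192.0], [348.0, 28.0], [153.0, 29.0]]
((252.0, 21.0), (42.0, 198.0), 90.0)
bottle 283.3954802259887 126.47457627118644 177
bottle0 283.35911602209944 126.35911602209944 181
```

The lid edge is where a shut lid should be (columns 153–352), the bottle has not moved, and the arm is clear.

```bash
python3 -c "
from bench import r, cams, ticket, read_state
print(ticket.close_job())"
```

```text
the job is handed in; nothing more can be done
None
```

I seated the carrier in the dock and let go of it, then pushed the red lid down to its hard stop. I handed the job in at about 16 s with the arm clear. The bottle did not move; I did not re-measure the tube rack or the cuvette box afterwards, though nothing was run near them.

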